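# Sweep stray hardware off a laptop pallet into the reclaim tray

## Task

Clear the stray hardware off the laptop pallet: using the closed fingers like a brush, sweep the two display hinges and the two small heat sinks along the plate and over the open end where the reclaim tray waits, so that all four drop into the tray. Sweep them gently, do not pinch them or pick them up, and leave the paste jar and the bit stand standing where they are on the pallet.

Things in the scene. Friction and masses are not known exactly. Their poses are not given: they have to be found in the camera images.
- pallet: Fixed laptop pallet: orange plate 280 mm (its x) by 360 mm (its y) on aluminium risers. Origin under its middle, on the bench; the flat top is 70 mm above the bench. White rails 18 mm wide, 14 mm high run along both long edges (inner faces at x = -122 and +122 mm); the ends (y = -180 and +180 mm) are open, with no lip. The tray stands at one end, a screw feeder at the other.
- tray: Fixed reclaim tray: open grey box 280 mm (x) by 190 mm (y), 46 mm high, walls and floor 4 mm. Origin under its middle, on the bench; axes as the pallet's. It stands at the pallet's +y or -y end (varies), middle 260 mm from the pallet's, its near wall tucked 15 mm under the pallet's overhanging end, so that what is pushed over that end drops in.
- feeder: Fixed screw feeder, aluminium box with black front and clear hopper, 190 mm (x) by 110 mm (y), 100 mm high, at the pallet's other end, facing the tray across it, 25 mm off the plate. Origin under its middle, on the bench; axes as the pallet's.
- hinge_a: Steel laptop display hinge lying flat and loose on the pallet, 35 g: a leaf 54 x 16 x 4 mm with a dark barrel 54 mm long and 10 mm thick along one long edge, 54 x 22 x 10 mm over all. Origin under its middle; x runs along the barrel.
- hinge_b: The second hinge, the same as the first. Steel laptop display hinge lying flat and loose on the pallet, 35 g: a leaf 54 x 16 x 4 mm with a dark barrel 54 mm long and 10 mm thick along one long edge, 54 x 22 x 10 mm over all. Origin under its middle; x runs along the barrel.
- sink_a: Small square finned aluminium heat sink lying fins up and loose on the pallet, 34 x 34 x 14 mm, 25 g. Origin under its middle; x runs along the fins.
- sink_b: The second heat sink, the same as the first. Small square finned aluminium heat sink lying fins up and loose on the pallet, 34 x 34 x 14 mm, 25 g. Origin under its middle; x runs along the fins.
- jar: Paste jar, white with black cap, 37 mm across, 42 mm high, loose, standing on the pallet near its lengthwise middle line. Origin under its middle.
- bit_stand: Round aluminium bit stand with six steel bits upright in it, 34 mm across, 46 mm high, loose, standing on the pallet near its lengthwise middle line. Origin under its middle.

How it is judged:
By the outcome, as a careful person would: the job done as asked, in the order asked, and still so for the second after the job is handed in, with the robot touching nothing.
It also fails if it takes over 72 s, if anything falls off the work surface, if the arm or the gripper's body presses on something with over 40 N, if the wrist force passes 120 N, or if a joint passes its speed limit or range.

## Robot

A 6-joint arm with a two-finger parallel gripper is mounted at the origin on the work surface. World frame = base frame: x ahead of the robot, y to its left, z up, the work surface at z = 0. Lengths are in m, angles in rad, forces in N, time in s.
With the tool pointing down it reaches from about 0.375 to 0.9 m from the base axis. Payload 3.1 kg.
Tool frame: the origin (TCP) lies between the finger pads; the fingertips stand 17 mm ahead of it and the grasp point (between the pads) lies 2 mm behind it (robot.nose_length is the distance from the TCP to the fingertips, in m); z points along the fingers, y is the line along which they close (so a half turn about z gives the same grasp; the last joint's range is limited). The gripper opens to 87 mm and grips with 3 to 60 N. Pads are 19 mm wide; open, the fingers measure 117 mm over their backs; the gripper's body (75 mm by 190 mm) begins 51 mm behind the grasp point.
Start: joints at [-1.323, 0.527, 1.433, -0, 1.181, -0.178], TCP at [0.259, -0.569, 0.24] pointing down, gripper open.
Joint ranges: [-3.08, 3.08], [-0.75, 2.2], [0.22, 2.44], [-1.43, 4.57], [0, 2.65], [-2.85, 2.85]. Speed limits (rad/s): [2.79, 2.79, 3.14, 3.14, 3.14, 3.14].

## Interface

Orientations are given as a unit quaternion [x, y, z, w].
In Python, from rig import robot, cams gives the robot as it stands.
- The arm moves only by the shell command python3 -m pendant 'ROWS' [FORCE]. ROWS is JSON, a list of rows, each an object with "jaw": the opening, from 0 (shut) to 1 (fully open); "linear": the shift along the tool's x, y, z in cm, a list of three; "twist": the turn about the tool's z in degrees. A call has 1 to 12 rows; each row shifts and turns the commanded pose from where the row before left it, along the tool's axes as they then stand; what a row does not reach is not made up. A row lasts 1/12 s, in which the tool goes at most 41.7 mm and 7.16 degrees, less where a joint would pass 70% of its speed; a pose out of reach is approached as far as the arm can. A call is refused whole if a number of a shift passes 4.17 or a number of a turn 7.16, either way. A call with a gripper value outside its range is refused whole. The fingers move at their own pace and stop on an object; FORCE is the grip in N (left out, the last holds). Time passes only in rows, so rows that do not move let the fingers close. It gives the time, the measured TCP pose, the force, the opening and the grip force at its end, in the units of the state.
- robot.get_obs(): the state, without advancing time (a new reading comes with each control period).
- cams.camera(name): name is "scene" or "top"; returns a dict with "color" (384x512x3 uint8, blue, green, red), "depth" (384x512 float32, m along the optical axis (not along the pixel's ray), 0 where there is no reading), "fov_y" (degrees; the focal length in pixels is half the picture's height over the tangent of half this angle, whatever the lens; pixels are square), "cx", "cy" (the principal point, pixels), "view" (4x4, takes a point from world to camera coordinates). Camera axes: x right, y down, z forward; pixel columns grow to the right and rows downward; lengths in m; the calibration is good to about 2 mm. A picture is of the moment at which its call begins.
- robot.hand_in(): hands the job in; it is judged then, once.
The state is a dict: "time": time; "q": joint angles; "joint_velocities": joint speeds; "joint_torque": joint torques, N m; "position": TCP position; "tool_rot": TCP orientation; "ft_force": force on the tool from outside, world axes, zero at the start; "moment": the same for the moment, N m; "grip_width": finger opening in m; "grip_force": force on a finger pad.
Only numpy, scipy, OpenCV 4.12 (cv2) and the standard library are available. Lean on these libraries where they do the work, as an engineer would, in place of code of your own. Each camera call takes 0.05 s, during which the arm holds its last target. There are 200 camera calls.

## Working session

There is one attempt and no reset: what is moved stays moved. The work goes in short steps, Python scripts to look and compute and a shell command to move; the robot and the scene stay as the last step left them, time stands still between calls to the robot, and variables do not carry over. Pictures are saved under pics/ and viewed, at most 10 in all, crops included, and the job is handed in when it is done.

```bash
mkdir -p pics; cat > h.py <<'E'
import numpy as np, cv2
from rig import robot, cams
def cloud(c):
    d=c["depth"];f=d.shape[0]/2/np.tan(np.radians(c["fov_y"])/2)
    v,u=np.mgrid[:d.shape[0],:d.shape[1]]
    p=np.stack([(u-c["cx"])/f*d,(v-c["cy"])/f*d,d,np.ones_like(d)],-1)
    return (p@np.linalg.inv(c["view"]).T)[...,:3]
E
python3 - <<'E'
from h import *
for n in("top","scene"):
    c=cams.camera(n);cv2.imwrite(f"pics/{n}0.png",c["color"]);np.savez(f"{n}0.npz",**c)
    print(n,c["fov_y"],np.linalg.inv(c["view"])[:3].round(3).tolist(),(c["depth"]>0).mean())
o=robot.get_obs();print(o)
E
```

```text
top 44.455432674760814 [[0.013, -0.991, 0.134, 0.417], [-1.0, -0.014, -0.011, 0.012], [0.013, -0.134, -0.991, 1.014]] 0.9956258138020834
scene 55.36530894309581 [[-0.515, 0.677, -0.526, 0.977], [0.857, 0.399, -0.325, 0.302], [-0.01, -0.618, -0.786, 0.703]] 0.9962310791015625
{'time': 0.1, 'q': array([-1.32249455e+00,  5.28368404e-01,  1.43375621e+00, -1.98284244e-05,
        1.18142114e+00, -1.78543900e-01]), 'joint_velocities': array([ 0.00115608, -0.00322133, -0.00416944, -0.00066652,  0.00097665,
       -0.00113091]), 'joint_torque': array([-2.18959731e-04, -4.40985131e+01, -1.77149624e+01,  6.33526803e-02,
        5.34025335e-02, -5.51208052e-05]), 'position': array([ 0.25859211, -0.56830943,  0.23867813]), 'tool_rot': array([ 9.77310398e-01,  2.11809898e-01, -4.32169050e-05, -9.75634698e-04]), 'ft_force': array([ 0.39954349, -0.6914764 ,  0.01872878]), 'moment': array([-0.01841956, -0.00399836, -0.00328988]), 'grip_force': 0.0, 'grip_width': 0.08696113929561688}
```

View pics/top0.png

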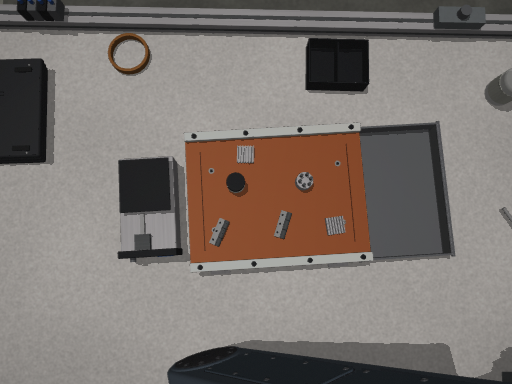

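View pics/scene0.png

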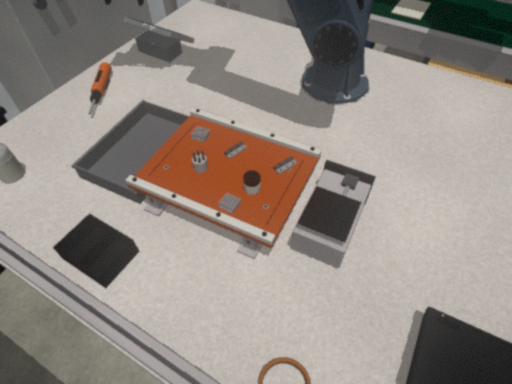

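The top view shows the tray at the right end (world −y) and the feeder at the left. Sinks are at about (245,155) and (335,225), hinges at (219,232) and (283,224), the jar at (236,182) and the bit stand at (305,180).

```bash
cat >> h.py <<'E'
def rays(c,uv,z):
    f=c["color"].shape[0]/2/np.tan(np.radians(c["fov_y"])/2)
    T=np.linalg.inv(c["view"]);uv=np.atleast_2d(uv).astype(float)
    d=np.c_[(uv[:,0]-c["cx"])/f,(uv[:,1]-c["cy"])/f,np.ones(len(uv))]@T[:3,:3].T
    return T[:3,3]+d*((z-T[2,3])/d[:,2])[:,None]
def orange(c):
    h=cv2.cvtColor(c["color"],cv2.COLOR_BGR2HSV)
    m=cv2.inRange(h,(3,150,60),(20,255,255))
    k=max(cv2.findContours(m,cv2.RETR_EXTERNAL,cv2.CHAIN_APPROX_NONE)[0],key=cv2.contourArea)
    return m,k
def look(c,r):
    """things on the plate, pallet frame r=(x,y,yaw), mm"""
    C,S=np.cos(r[2]),np.sin(r[2])
    m,k=orange(c)
    P=rays(c,np.argwhere(np.ones(m.shape))[:,::-1],.075)[:,:2]-r[:2]
    L=(P@np.array([[C,-S],[S,C]])).reshape(*m.shape,2)
    g=((abs(L[...,0])<.118)&(abs(L[...,1])<.179)&(m==0)).astype(np.uint8)
    g=cv2.morphologyEx(g,cv2.MORPH_OPEN,np.ones((3,3)))
    out=[]
    for q in cv2.findContours(g,cv2.RETR_EXTERNAL,cv2.CHAIN_APPROX_NONE)[0]:
        if cv2.contourArea(q)<60: continue
        b=cv2.boxPoints(cv2.minAreaRect(q))
        pl=(rays(c,b,.078)[:,:2]-r[:2])@np.array([[C,-S],[S,C]])*1000
        e=pl[1]-pl[0],pl[2]-pl[1];e=max(e,key=np.linalg.norm)
        out.append((b.mean(0).round(),pl.mean(0).round(),pl.min(0).round(),pl.max(0).round(),np.degrees(np.arctan2(e[1],e[0])).round()))
    return out
E
python3 - <<'E'
from h import *
c=dict(np.load("top0.npz"))
m,k=orange(c)
w=rays(c,k[:,0],.07)[:,:2]
rect=cv2.minAreaRect((w*1000).astype(np.float32));print(rect)
b=cv2.boxPoints(rect);print(b)
P=cloud(c)
# top plate height
print(np.median(P[...,2][m>0]))
# long edge direction
e=[b[1]-b[0],b[2]-b[1]];e=max(e,key=np.linalg.norm)
if e[1]<0:e=-e
yaw=np.arctan2(e[1],e[0])-np.pi/2
r=(rect[0][0]/1000,rect[0][1]/1000,yaw);print(r);np.save("r.npy",r)
for o in look(c,r):print(*o)
E
```

```text
((527.0025024414062, -54.703094482421875), (243.70306396484375, 358.4073791503906), 4.302693843841553)
[[ 392.0495    114.853546]
 [ 418.93927  -242.5437  ]
 [ 661.9555   -224.25974 ]
 [ 635.06573   133.13751 ]]
0.0708361816112657
(0.5270025024414062, -0.054703094482421874, np.float32(0.07509625))
[218. 231.] [-64. 121.] [-95.  97.] [-33. 146.] -26.0
[335. 225.] [ -66. -112.] [ -85. -134.] [-47. -91.] -94.0
[282. 224.] [-58.  -7.] [-88. -28.] [-28.  13.] -21.0
[304. 181.] [ 26. -57.] [  7. -77.] [ 45. -38.] 175.0
[235. 182.] [32. 82.] [11. 62.] [ 54. 101.] 177.0
[245. 154.] [88. 58.] [71. 39.] [106.  77.] -93.0
```

```bash
cat >> h.py <<'E'
def where(r):
    from scipy.spatial.transform import Rotation as R
    o=robot.get_obs();C,S=np.cos(r[2]),np.sin(r[2]);d=o["position"][:2]-r[:2]
    a=R.from_quat(o["tool_rot"]).as_matrix()
    print("t",round(o["time"],2),"pallet xy",(np.array([C*d[0]+S*d[1],C*d[1]-S*d[0]])*1000).round(1),"tip above plate mm",round((o["position"][2]-robot.nose_length-.07)*1000,1),"yaw err",round(np.degrees(np.arctan2(a[1,0],a[0,0])-r[2])-90,2),"F",o["ft_force"].round(1),"grip",round(o["grip_width"],3))
E
python3 - <<'E'
from h import *
c=dict(np.load("top0.npz"));P=cloud(c);print("feeder max z",np.percentile(P[165:240,122:175,2],99.5))
E
python3 -m pendant '[{"jaw":0,"linear":[0,0,0],"twist":-7},{"jaw":0,"linear":[0,0,0],"twist":-7},{"jaw":0,"linear":[0,0,0],"twist":-7},{"jaw":0,"linear":[0,0,0],"twist":-7},{"jaw":0,"linear":[0,0,0],"twist":-7},{"jaw":0,"linear":[0,0,0],"twist":-7},{"jaw":0,"linear":[0,0,0],"twist":-7},{"jaw":0,"linear":[0,0,0],"twist":-7},{"jaw":0,"linear":[0,0,0],"twist":-7},{"jaw":0,"linear":[0,0,0],"twist":-7},{"jaw":0,"linear":[0,0,0],"twist":0}]' 5
python3 -c "
from h import *
where(np.load('r.npy'))"
```

```text
feeder max z 0.10510181073567687
time: 1.02
position: [0.2586, -0.5686, 0.239]
tool_rot: [0.678, 0.735, 0.0, -0.001]
ft_force: [-0.2, -0.5, 0.6]
grip_width: 0.0216
grip_force: 0.0
t 1.02 pallet xy [-306.2 -492.3] tip above plate mm 152.0 yaw err 0.27 F [-0.2 -0.5  0.6] grip 0.022
```

```bash
python3 -m pendant '[{"jaw":0,"linear":[3.45,2,0],"twist":0},{"jaw":0,"linear":[3.45,2,0],"twist":0},{"jaw":0,"linear":[3.45,2,0],"twist":0},{"jaw":0,"linear":[3.45,2,0],"twist":0},{"jaw":0,"linear":[3.45,2,0],"twist":0},{"jaw":0,"linear":[3.45,2,0],"twist":0},{"jaw":0,"linear":[3.45,2,0],"twist":0},{"jaw":0,"linear":[3.45,2,0],"twist":0},{"jaw":0,"linear":[3.45,2,0],"twist":0},{"jaw":0,"linear":[3.45,2,0],"twist":0},{"jaw":0,"linear":[3.45,2,0],"twist":0},{"jaw":0,"linear":[3.45,2,0],"twist":0}]'
python3 -m pendant '[{"jaw":0,"linear":[0,0,3],"twist":0},{"jaw":0,"linear":[0,0,3],"twist":0},{"jaw":0,"linear":[0,0,2],"twist":0},{"jaw":0,"linear":[0,0,2],"twist":0},{"jaw":0,"linear":[0,0,2],"twist":0},{"jaw":0,"linear":[0,0,1],"twist":0},{"jaw":0,"linear":[0,0,0],"twist":0},{"jaw":0,"linear":[0,0,0],"twist":0}]'
python3 -c "
from h import *
where(np.load('r.npy'))
c=cams.camera('scene');cv2.imwrite('pics/s1.png',cv2.resize(c['color'][90:260,70:330],None,fx=3,fy=3))"
```

```text
time: 2.02
position: [0.4662, -0.1356, 0.2396]
tool_rot: [0.68, 0.733, 0.0, -0.0]
ft_force: [0.2, -0.8, -0.4]
grip_width: 0.0005
grip_force: 0.0
time: 2.68
position: [0.4656, -0.1374, 0.1091]
tool_rot: [0.68, 0.733, -0.0, -0.001]
ft_force: [-0.2, -0.2, 0.9]
grip_width: 0.0004
grip_force: 0.0
t 2.68 pallet xy [-67.4 -77.8] tip above plate mm 22.1 yaw err 0.03 F [-0.2 -0.2  0.9] grip 0.0
```

View pics/s1.png

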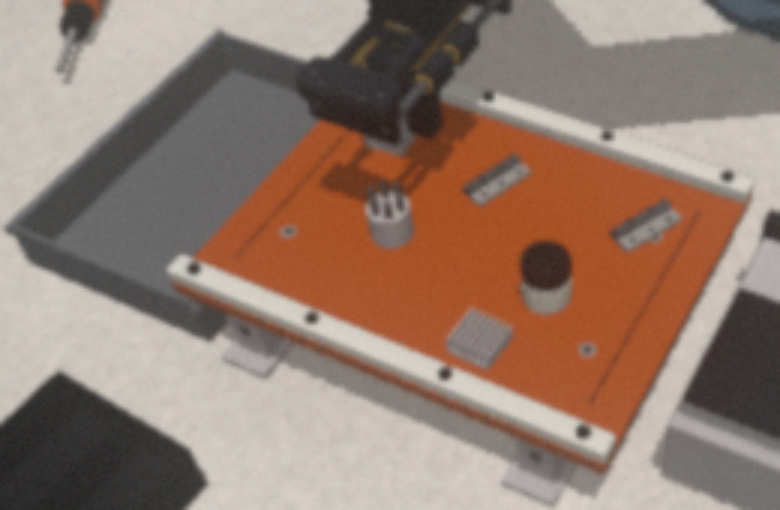

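The gripper stands just behind the near sink, above the plate. The bit stand (390,215) and jar (545,275) are clear of it.

```bash
python3 -m pendant '[{"jaw":0,"linear":[0.4,0,0.5],"twist":0},{"jaw":0,"linear":[0,0,0.8],"twist":0},{"jaw":0,"linear":[0,0,0.4],"twist":0},{"jaw":0,"linear":[0,0,0.3],"twist":0},{"jaw":0,"linear":[0,0,0],"twist":0},{"jaw":0,"linear":[0,0,0],"twist":0},{"jaw":0,"linear":[0,0,0],"twist":0}]'
python3 -c "
from h import *
where(np.load('r.npy'))"
```

```text
time: 3.32
position: [0.4656, -0.1336, 0.0896]
tool_rot: [0.679, 0.734, 0.0, 0.0]
ft_force: [-0.2, 0.4, -0.1]
grip_width: 0.0006
grip_force: 0.0
t 3.32 pallet xy [-67.1 -74.1] tip above plate mm 2.6 yaw err 0.15 F [-0.2  0.4 -0.1] grip 0.001
```

```bash
python3 -m pendant '[{"jaw":0,"linear":[-0.3,0,0.05],"twist":0},{"jaw":0,"linear":[-0.5,0,0],"twist":0},{"jaw":0,"linear":[-0.7,0,0],"twist":0},{"jaw":0,"linear":[-0.7,0,0],"twist":0},{"jaw":0,"linear":[-0.7,0,0],"twist":0},{"jaw":0,"linear":[-0.7,0,0],"twist":0},{"jaw":0,"linear":[-0.7,0,0],"twist":0},{"jaw":0,"linear":[-0.7,0,0],"twist":0},{"jaw":0,"linear":[-0.7,0,0],"twist":0},{"jaw":0,"linear":[-0.7,0,0],"twist":0},{"jaw":0,"linear":[-0.7,0,0],"twist":0},{"jaw":0,"linear":[-0.7,0,0],"twist":0}]'
python3 -m pendant '[{"jaw":0,"linear":[-0.6,0,0],"twist":0},{"jaw":0,"linear":[-0.6,0,0],"twist":0},{"jaw":0,"linear":[-0.6,0,0],"twist":0},{"jaw":0,"linear":[-0.6,0,0],"twist":0},{"jaw":0,"linear":[-0.6,0,0],"twist":0},{"jaw":0,"linear":[-0.6,0,0],"twist":0},{"jaw":0,"linear":[0,0,0],"twist":0},{"jaw":0,"linear":[0,0,0],"twist":0},{"jaw":0,"linear":[0,0,-1],"twist":0},{"jaw":0,"linear":[0,0,-1],"twist":0},{"jaw":0,"linear":[0,0,-1],"twist":0},{"jaw":0,"linear":[0,0,0],"twist":0}]'
python3 -c "
from h import *
r=np.load('r.npy');where(r)
c=cams.camera('top');cv2.imwrite('pics/t2.png',cv2.resize(c['color'][100:290,110:470],None,fx=2,fy=2))
for o in look(c,r):print(*o)"
```

```text
time: 4.32
position: [0.4717, -0.212, 0.089]
tool_rot: [0.679, 0.734, 0.0, -0.0]
ft_force: [0.2, 0.3, 0.1]
grip_width: 0.0003
grip_force: 0.1
time: 5.32
position: [0.4757, -0.2479, 0.1217]
tool_rot: [0.679, 0.734, 0.0, 0.002]
ft_force: [0.1, -1.9, 0.7]
grip_width: 0.0005
grip_force: 0.0
t 5.32 pallet xy [ -65.6 -188.8] tip above plate mm 34.7 yaw err 0.18 F [ 0.1 -1.9  0.7] grip 0.001
[218. 231.] [-64. 121.] [-95.  97.] [-33. 146.] -26.0
[310. 220.] [-52. -65.] [-118. -182.] [15. 51.] -90.0
[235. 182.] [31. 82.] [11. 62.] [ 52. 101.] 177.0
[304. 181.] [ 26. -57.] [  7. -77.] [ 45. -38.] 175.0
[245. 154.] [88. 58.] [71. 39.] [106.  77.] -93.0
```

View pics/t2.png

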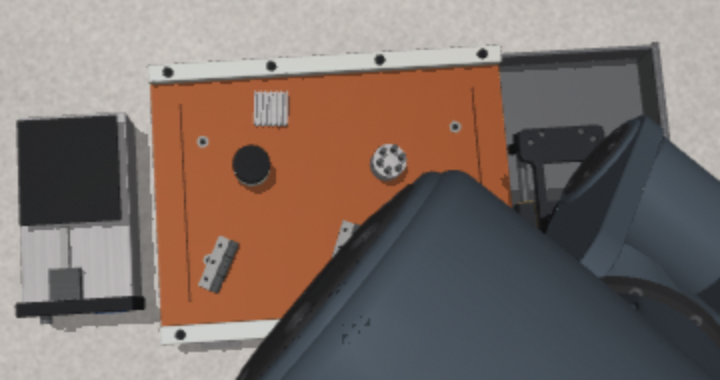

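The arm hides the edge in the top view; the other four pieces, jar and stand are unchanged. I'll check the tray in the scene view after moving behind the second hinge.

```bash
python3 -m pendant '[{"jaw":0,"linear":[1.5,0.1,0],"twist":0},{"jaw":0,"linear":[2.2,0.1,0],"twist":0},{"jaw":0,"linear":[2.2,0.1,0],"twist":0},{"jaw":0,"linear":[2.2,0.1,0],"twist":0},{"jaw":0,"linear":[2.2,0.1,0],"twist":0},{"jaw":0,"linear":[2.2,0.1,0],"twist":0},{"jaw":0,"linear":[2.2,0.1,0],"twist":0},{"jaw":0,"linear":[2.2,0.1,0],"twist":0},{"jaw":0,"linear":[2.2,0,0],"twist":0},{"jaw":0,"linear":[2.2,0,0],"twist":0},{"jaw":0,"linear":[1.6,0,0],"twist":0},{"jaw":0,"linear":[0,0,0],"twist":0}]'
python3 -m pendant '[{"jaw":0,"linear":[0,0,1],"twist":0},{"jaw":0,"linear":[0,0,1],"twist":0},{"jaw":0,"linear":[0,0,0.7],"twist":0},{"jaw":0,"linear":[0,0,0.5],"twist":0},{"jaw":0,"linear":[0,0,0],"twist":0},{"jaw":0,"linear":[0,0,0],"twist":0},{"jaw":0,"linear":[0,0,0],"twist":0}]'
python3 -c "
from h import *
where(np.load('r.npy'))
c=cams.camera('scene');cv2.imwrite('pics/s3.png',cv2.resize(c['color'][90:260,70:330],None,fx=3,fy=3))"
```

```text
time: 6.37
position: [0.4621, -0.0145, 0.1187]
tool_rot: [0.678, 0.735, -0.001, -0.002]
ft_force: [0.1, 0.0, 0.6]
grip_width: 0.0005
grip_force: 0.0
time: 6.95
position: [0.4641, -0.0182, 0.0874]
tool_rot: [0.679, 0.734, -0.0, -0.0]
ft_force: [-1.5, 1.4, 6.3]
grip_width: 0.0006
grip_force: 2.9
t 6.95 pallet xy [-60.   41.2] tip above plate mm 0.4 yaw err 0.11 F [-1.5  1.4  6.3] grip 0.001
```

View pics/s3.png

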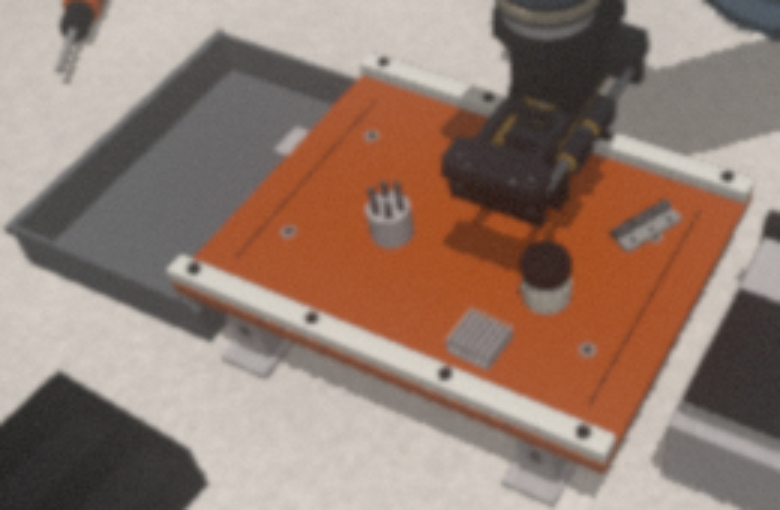

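The sink is in the tray (290,140), and jar and stand are unmoved. The fingertips touch the plate lightly, so I'll raise them 2 mm and sweep the hinge.

```bash
python3 -m pendant '[{"jaw":0,"linear":[0,0.1,-0.2],"twist":0},{"jaw":0,"linear":[-0.4,0,0],"twist":0},{"jaw":0,"linear":[-0.7,0,0],"twist":0},{"jaw":0,"linear":[-0.7,0,0],"twist":0},{"jaw":0,"linear":[-0.7,0,0],"twist":0},{"jaw":0,"linear":[-0.7,0,0],"twist":0},{"jaw":0,"linear":[-0.7,0,0],"twist":0},{"jaw":0,"linear":[-0.7,0,0],"twist":0},{"jaw":0,"linear":[-0.7,0,0],"twist":0},{"jaw":0,"linear":[-0.7,0,0],"twist":0},{"jaw":0,"linear":[-0.7,0,0],"twist":0},{"jaw":0,"linear":[-0.7,0,0],"twist":0}]'
python3 -c "
from h import *
r=np.load('r.npy');where(r)
c=cams.camera('top');cv2.imwrite('pics/t4.png',np.hstack([cv2.resize(c['color'][110:280,180:380],None,fx=2,fy=2),cv2.resize(cams.camera('scene')['color'][90:260,130:330],None,fx=2,fy=2)]))
"
```

```text
time: 8.0
position: [0.4714, -0.0927, 0.089]
tool_rot: [0.679, 0.734, 0.0, -0.0]
ft_force: [-0.3, 0.1, -0.2]
grip_width: 0.0002
grip_force: 0.1
t 8.0 pallet xy [-58.3 -33.7] tip above plate mm 2.0 yaw err 0.14 F [-0.3  0.1 -0.2] grip 0.0
```

View pics/t4.png

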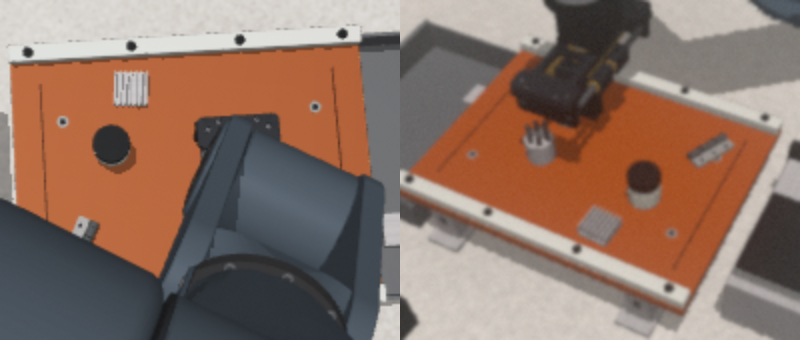

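The hinge is no longer at its old spot and none is left behind the brush, so it is moving along. The jar and stand are undisturbed.

```bash
python3 -m pendant '[{"jaw":0,"linear":[-0.7,0,0],"twist":0},{"jaw":0,"linear":[-0.75,0,0],"twist":0},{"jaw":0,"linear":[-0.75,0,0],"twist":0},{"jaw":0,"linear":[-0.75,0,0],"twist":0},{"jaw":0,"linear":[-0.75,0,0],"twist":0},{"jaw":0,"linear":[-0.75,0,0],"twist":0},{"jaw":0,"linear":[-0.75,0,0],"twist":0},{"jaw":0,"linear":[-0.75,0,0],"twist":0},{"jaw":0,"linear":[-0.75,0,0],"twist":0},{"jaw":0,"linear":[-0.75,0,0],"twist":0},{"jaw":0,"linear":[-0.75,0,0],"twist":0},{"jaw":0,"linear":[-0.75,0,0],"twist":0}]'
python3 -m pendant '[{"jaw":0,"linear":[-0.6,0,0],"twist":0},{"jaw":0,"linear":[-0.6,0,0],"twist":0},{"jaw":0,"linear":[-0.6,0,0],"twist":0},{"jaw":0,"linear":[-0.6,0,0],"twist":0},{"jaw":0,"linear":[-0.6,0,0],"twist":0},{"jaw":0,"linear":[-0.6,0,0],"twist":0},{"jaw":0,"linear":[-0.6,0,0],"twist":0},{"jaw":0,"linear":[-0.6,0,0],"twist":0},{"jaw":0,"linear":[-0.6,0,0],"twist":0},{"jaw":0,"linear":[-0.6,0,0],"twist":0},{"jaw":0,"linear":[-0.6,0,0],"twist":0},{"jaw":0,"linear":[0,0,0],"twist":0}]'
python3 -m pendant '[{"jaw":0,"linear":[0,0,0],"twist":0},{"jaw":0,"linear":[0,0,-1],"twist":0},{"jaw":0,"linear":[0,0,-1.5],"twist":0},{"jaw":0,"linear":[0,0,-1],"twist":0},{"jaw":0,"linear":[0,0,0],"twist":0}]'
python3 -c "
from h import *
r=np.load('r.npy');where(r)"
```

```text
time: 9.1
position: [0.4783, -0.1819, 0.089]
tool_rot: [0.679, 0.734, 0.0, -0.0]
ft_force: [-0.1, 0.2, -0.2]
grip_width: -0.0001
grip_force: 0.1
time: 10.1
position: [0.484, -0.2486, 0.0892]
tool_rot: [0.679, 0.734, -0.0, 0.001]
ft_force: [0.3, -0.3, -0.3]
grip_width: 0.0006
grip_force: 0.0
time: 10.52
position: [0.4847, -0.2476, 0.1265]
tool_rot: [0.679, 0.734, 0.0, 0.002]
ft_force: [-0.4, -0.0, -0.9]
grip_width: 0.0004
grip_force: 0.0
t 10.52 pallet xy [ -56.7 -189.1] tip above plate mm 39.5 yaw err 0.18 F [-0.4 -0.  -0.9] grip 0.0
```

```bash
python3 -m pendant '[{"jaw":0,"linear":[2,-0.1,0],"twist":0},{"jaw":0,"linear":[3.2,-0.1,0],"twist":0},{"jaw":0,"linear":[3.2,-0.1,0],"twist":0},{"jaw":0,"linear":[3.2,-0.1,0],"twist":0},{"jaw":0,"linear":[3.2,-0.1,0],"twist":0},{"jaw":0,"linear":[3.2,-0.1,0],"twist":0},{"jaw":0,"linear":[3.2,-0.1,0],"twist":0},{"jaw":0,"linear":[3.2,0,0],"twist":0},{"jaw":0,"linear":[3.2,0,0],"twist":0},{"jaw":0,"linear":[3.2,0,0],"twist":0},{"jaw":0,"linear":[2.4,0,0],"twist":0},{"jaw":0,"linear":[1.9,0,0],"twist":0}]'
python3 -m pendant '[{"jaw":0,"linear":[0,0,0],"twist":0},{"jaw":0,"linear":[0,0,1],"twist":0},{"jaw":0,"linear":[0,0,1],"twist":0},{"jaw":0,"linear":[0,0,0.8],"twist":0},{"jaw":0,"linear":[0,0,0.4],"twist":0},{"jaw":0,"linear":[0,0,0.1],"twist":0},{"jaw":0,"linear":[0,0,0],"twist":0},{"jaw":0,"linear":[0,0,0],"twist":0}]'
python3 -c "
from h import *
where(np.load('r.npy'))
c=cams.camera('scene');cv2.imwrite('pics/s5.png',cv2.resize(c['color'][90:260,70:330],None,fx=3,fy=3))"
```

```text
time: 11.52
position: [0.4483, 0.1046, 0.1241]
tool_rot: [0.678, 0.735, -0.0, -0.0]
ft_force: [-0.1, -0.3, 0.4]
grip_width: 0.0007
grip_force: 0.0
time: 12.18
position: [0.4494, 0.1021, 0.0912]
tool_rot: [0.679, 0.734, 0.0, 0.0]
ft_force: [-0.3, 0.3, 0.5]
grip_width: 0.0005
grip_force: 0.0
t 12.18 pallet xy [-65.6 162.2] tip above plate mm 4.2 yaw err 0.12 F [-0.3  0.3  0.5] grip 0.001
```

View pics/s5.png

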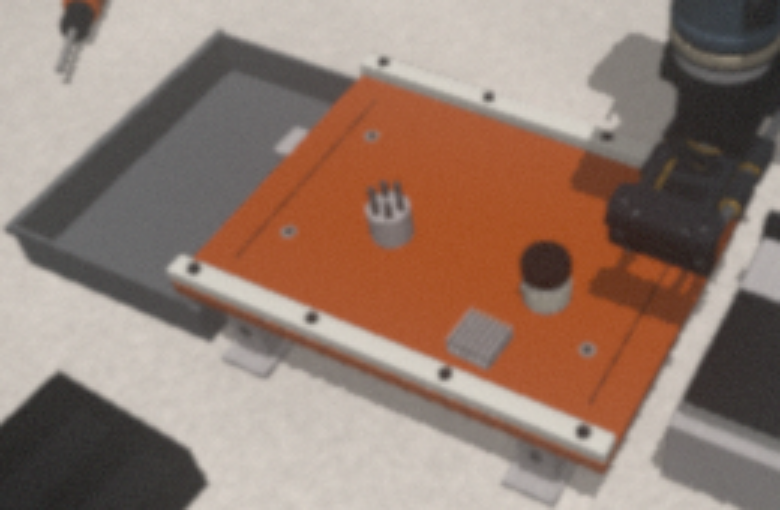

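The plate now holds only the far sink (480,338), the jar and the stand, plus hinge a behind the gripper. Sweeping hinge a now.

```bash
python3 -m pendant '[{"jaw":0,"linear":[0,0.1,0.2],"twist":0},{"jaw":0,"linear":[-0.4,0,0],"twist":0},{"jaw":0,"linear":[-0.7,0,0],"twist":0},{"jaw":0,"linear":[-0.7,0,0],"twist":0},{"jaw":0,"linear":[-0.7,0,0],"twist":0},{"jaw":0,"linear":[-0.7,0,0],"twist":0},{"jaw":0,"linear":[-0.7,0,0],"twist":0},{"jaw":0,"linear":[-0.7,0,0],"twist":0},{"jaw":0,"linear":[-0.7,0,0],"twist":0},{"jaw":0,"linear":[-0.7,0,0],"twist":0},{"jaw":0,"linear":[-0.7,0,0],"twist":0},{"jaw":0,"linear":[-0.7,0,0],"twist":0}]'
python3 -m pendant '[{"jaw":0,"linear":[-0.75,0,0],"twist":0},{"jaw":0,"linear":[-0.75,0,0],"twist":0},{"jaw":0,"linear":[-0.75,0,0],"twist":0},{"jaw":0,"linear":[-0.75,0,0],"twist":0},{"jaw":0,"linear":[-0.75,0,0],"twist":0},{"jaw":0,"linear":[-0.75,0,0],"twist":0},{"jaw":0,"linear":[-0.75,0,0],"twist":0},{"jaw":0,"linear":[-0.75,0,0],"twist":0},{"jaw":0,"linear":[-0.75,0,0],"twist":0},{"jaw":0,"linear":[-0.75,0,0],"twist":0},{"jaw":0,"linear":[-0.75,0,0],"twist":0},{"jaw":0,"linear":[-0.75,0,0],"twist":0}]'
python3 -m pendant '[{"jaw":0,"linear":[-0.75,0,0],"twist":0},{"jaw":0,"linear":[-0.75,0,0],"twist":0},{"jaw":0,"linear":[-0.75,0,0],"twist":0},{"jaw":0,"linear":[-0.75,0,0],"twist":0},{"jaw":0,"linear":[-0.75,0,0],"twist":0},{"jaw":0,"linear":[-0.75,0,0],"twist":0},{"jaw":0,"linear":[-0.75,0,0],"twist":0},{"jaw":0,"linear":[-0.75,0,0],"twist":0},{"jaw":0,"linear":[-0.75,0,0],"twist":0},{"jaw":0,"linear":[-0.75,0,0],"twist":0},{"jaw":0,"linear":[-0.75,0,0],"twist":0},{"jaw":0,"linear":[-0.75,0,0],"twist":0}]'
python3 -c "
from h import *
r=np.load('r.npy');where(r)
c=cams.camera('top');cv2.imwrite('pics/t6.png',np.hstack([cv2.resize(c['color'][110:280,180:380],None,fx=2,fy=2),cv2.resize(cams.camera('scene')['color'][90:260,130:330],None,fx=2,fy=2)]))
"
```

```text
time: 13.23
position: [0.456, 0.028, 0.089]
tool_rot: [0.679, 0.734, -0.0, -0.0]
ft_force: [-0.2, 0.3, -0.2]
grip_width: 0.0006
grip_force: 0.1
time: 14.23
position: [0.4629, -0.0618, 0.089]
tool_rot: [0.679, 0.734, -0.0, -0.0]
ft_force: [-0.3, 0.4, -0.3]
grip_width: 0.0004
grip_force: 0.1
time: 15.23
position: [0.4699, -0.1515, 0.0891]
tool_rot: [0.679, 0.734, -0.0, 0.0]
ft_force: [-0.3, 0.1, -0.3]
grip_width: 0.001
grip_force: 0.1
t 15.23 pallet xy [-64.2 -92.2] tip above plate mm 2.1 yaw err 0.15 F [-0.3  0.1 -0.3] grip 0.001
```

View pics/t6.png

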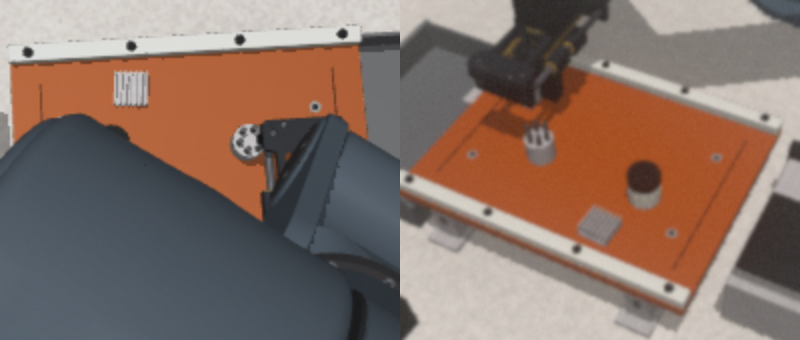

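Hinge a is being carried ahead of the brush, and jar and stand have not moved. Continuing over the edge.

```bash
python3 -m pendant '[{"jaw":0,"linear":[-0.7,0,0],"twist":0},{"jaw":0,"linear":[-0.7,0,0],"twist":0},{"jaw":0,"linear":[-0.7,0,0],"twist":0},{"jaw":0,"linear":[-0.7,0,0],"twist":0},{"jaw":0,"linear":[-0.6,0,0],"twist":0},{"jaw":0,"linear":[-0.6,0,0],"twist":0},{"jaw":0,"linear":[-0.6,0,0],"twist":0},{"jaw":0,"linear":[-0.6,0,0],"twist":0},{"jaw":0,"linear":[-0.6,0,0],"twist":0},{"jaw":0,"linear":[-0.6,0,0],"twist":0},{"jaw":0,"linear":[-0.6,0,0],"twist":0},{"jaw":0,"linear":[-0.6,0,0],"twist":0}]'
python3 -m pendant '[{"jaw":0,"linear":[-0.6,0,0],"twist":0},{"jaw":0,"linear":[-0.6,0,0],"twist":0},{"jaw":0,"linear":[-0.6,0,0],"twist":0},{"jaw":0,"linear":[-0.6,0,0],"twist":0},{"jaw":0,"linear":[0,0,0],"twist":0},{"jaw":0,"linear":[0,0,0],"twist":0},{"jaw":0,"linear":[0,0,-2],"twist":0},{"jaw":0,"linear":[0,0,-3],"twist":0},{"jaw":0,"linear":[0,0,-3],"twist":0},{"jaw":0,"linear":[0,0,-3],"twist":0},{"jaw":0,"linear":[0,0,0],"twist":0},{"jaw":0,"linear":[0,0,0],"twist":0}]'
python3 -c "
from h import *
r=np.load('r.npy');where(r)"
```

```text
time: 16.33
position: [0.4759, -0.2271, 0.0891]
tool_rot: [0.679, 0.734, -0.0, 0.0]
ft_force: [-0.7, 0.1, 0.0]
grip_width: 0.0005
grip_force: 0.0
time: 17.33
position: [0.4784, -0.2507, 0.2009]
tool_rot: [0.679, 0.734, 0.0, 0.002]
ft_force: [-0.8, -0.5, -0.2]
grip_width: 0.0007
grip_force: 0.0
t 17.33 pallet xy [ -63.1 -191.8] tip above plate mm 113.9 yaw err 0.18 F [-0.8 -0.5 -0.2] grip 0.001
```

```bash
python3 -m pendant '[{"jaw":0,"linear":[2.4,1.26,0],"twist":0},{"jaw":0,"linear":[2.4,1.26,0],"twist":0},{"jaw":0,"linear":[2.4,1.26,0],"twist":0},{"jaw":0,"linear":[2.4,1.26,0],"twist":0},{"jaw":0,"linear":[2.4,1.26,0],"twist":0},{"jaw":0,"linear":[2.4,1.26,0],"twist":0},{"jaw":0,"linear":[2.4,1.26,0],"twist":0},{"jaw":0,"linear":[2.4,1.26,0],"twist":0},{"jaw":0,"linear":[2.4,1.26,0],"twist":0},{"jaw":0,"linear":[2.4,1.26,0],"twist":0},{"jaw":0,"linear":[2.4,1.26,0],"twist":0},{"jaw":0,"linear":[2.4,1.26,0],"twist":0}]'
python3 -m pendant '[{"jaw":0,"linear":[0,0,0],"twist":0},{"jaw":0,"linear":[0,0,2],"twist":0},{"jaw":0,"linear":[0,0,2],"twist":0},{"jaw":0,"linear":[0,0,2],"twist":0},{"jaw":0,"linear":[0,0,2],"twist":0},{"jaw":0,"linear":[0,0,1],"twist":0},{"jaw":0,"linear":[0,0,0],"twist":0},{"jaw":0,"linear":[0,0,0],"twist":0}]'
python3 -c "
from h import *
r=np.load('r.npy');where(r)
c=cams.camera('scene');cv2.imwrite('pics/s7.png',cv2.resize(c['color'][90:260,70:330],None,fx=3,fy=3))"
```

```text
time: 18.33
position: [0.6049, 0.0501, 0.1969]
tool_rot: [0.679, 0.734, -0.001, -0.002]
ft_force: [0.3, -1.2, -1.1]
grip_width: 0.0002
grip_force: 0.0
time: 19.0
position: [0.6052, 0.0482, 0.108]
tool_rot: [0.679, 0.734, -0.001, -0.001]
ft_force: [0.4, -0.2, -0.2]
grip_width: 0.0006
grip_force: 0.0
t 19.0 pallet xy [85.7 96.8] tip above plate mm 21.0 yaw err 0.14 F [ 0.4 -0.2 -0.2] grip 0.001
```

View pics/s7.png

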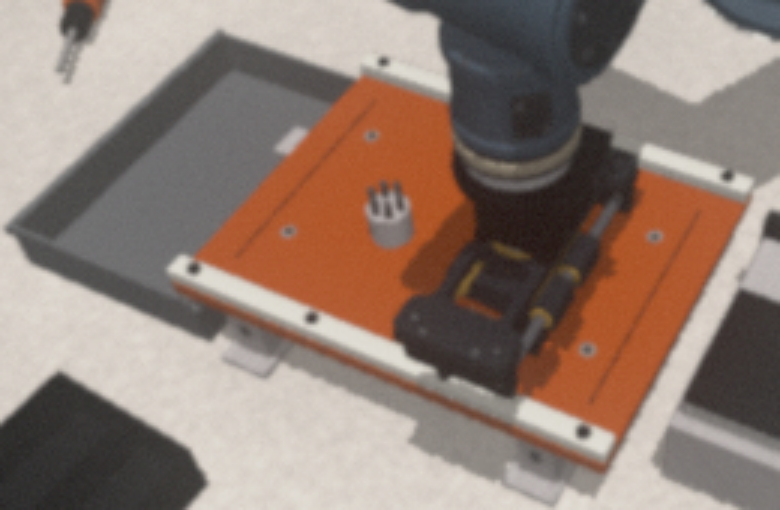

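Both hinges are off the plate. The gripper is behind the far sink, between jar and rail, with the stand untouched at (390,215). Final sweep now.

```bash
python3 -m pendant '[{"jaw":0,"linear":[0,0.2,0.9],"twist":0},{"jaw":0,"linear":[0,0,0.7],"twist":0},{"jaw":0,"linear":[0,0,0.2],"twist":0},{"jaw":0,"linear":[0,0,0],"twist":0},{"jaw":0,"linear":[0,0,0],"twist":0}]'
python3 -m pendant '[{"jaw":0,"linear":[-0.4,0,0],"twist":0},{"jaw":0,"linear":[-0.5,0,0],"twist":0},{"jaw":0,"linear":[-0.7,0,0],"twist":0},{"jaw":0,"linear":[-0.7,0,0],"twist":0},{"jaw":0,"linear":[-0.7,0,0],"twist":0},{"jaw":0,"linear":[-0.7,0,0],"twist":0},{"jaw":0,"linear":[-0.7,0,0],"twist":0},{"jaw":0,"linear":[-0.7,0,0],"twist":0},{"jaw":0,"linear":[-0.7,0,0],"twist":0},{"jaw":0,"linear":[-0.7,0,0],"twist":0},{"jaw":0,"linear":[-0.7,0,0],"twist":0},{"jaw":0,"linear":[-0.7,0,0],"twist":0}]'
python3 -m pendant '[{"jaw":0,"linear":[-0.7,0,0],"twist":0},{"jaw":0,"linear":[-0.7,0,0],"twist":0},{"jaw":0,"linear":[-0.7,0,0],"twist":0},{"jaw":0,"linear":[-0.7,0,0],"twist":0},{"jaw":0,"linear":[-0.7,0,0],"twist":0},{"jaw":0,"linear":[-0.7,0,0],"twist":0},{"jaw":0,"linear":[-0.7,0,0],"twist":0},{"jaw":0,"linear":[-0.7,0,0],"twist":0},{"jaw":0,"linear":[-0.7,0,0],"twist":0},{"jaw":0,"linear":[-0.7,0,0],"twist":0},{"jaw":0,"linear":[-0.7,0,0],"twist":0},{"jaw":0,"linear":[-0.7,0,0],"twist":0}]'
python3 -c "
from h import *
r=np.load('r.npy');where(r)
c=cams.camera('top');cv2.imwrite('pics/t8.png',np.hstack([cv2.resize(c['color'][110:280,180:380],None,fx=2,fy=2),cv2.resize(cams.camera('scene')['color'][90:260,130:330],None,fx=2,fy=2)]))
"
```

```text
time: 19.47
position: [0.608, 0.0486, 0.091]
tool_rot: [0.679, 0.734, -0.0, -0.0]
ft_force: [-0.1, -0.9, 0.0]
grip_width: 0.0005
grip_force: 0.0
time: 20.47
position: [0.6142, -0.0309, 0.091]
tool_rot: [0.679, 0.734, -0.0, -0.0]
ft_force: [0.7, -0.1, -0.1]
grip_width: 0.0006
grip_force: 0.1
time: 21.47
position: [0.6207, -0.1146, 0.091]
tool_rot: [0.679, 0.734, -0.0, -0.0]
ft_force: [0.3, 0.7, -0.3]
grip_width: 0.0006
grip_force: 0.0
t 21.47 pallet xy [ 89.  -66.8] tip above plate mm 4.0 yaw err 0.15 F [ 0.3  0.7 -0.3] grip 0.001
```

View pics/t8.png

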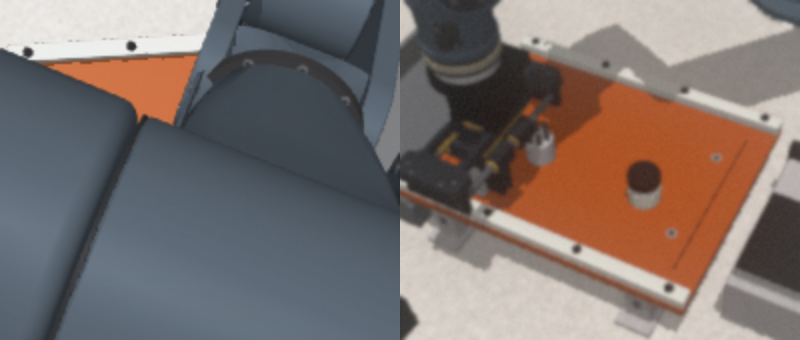

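The sink has left its place and is ahead of the brush. The jar (645,185) and stand (540,148) are standing where they were.

```bash
python3 -m pendant '[{"jaw":0,"linear":[-0.7,0,0],"twist":0},{"jaw":0,"linear":[-0.7,0,0],"twist":0},{"jaw":0,"linear":[-0.7,0,0],"twist":0},{"jaw":0,"linear":[-0.7,0,0],"twist":0},{"jaw":0,"linear":[-0.7,0,0],"twist":0},{"jaw":0,"linear":[-0.7,0,0],"twist":0},{"jaw":0,"linear":[-0.7,0,0],"twist":0},{"jaw":0,"linear":[-0.7,0,0],"twist":0},{"jaw":0,"linear":[-0.6,0,0],"twist":0},{"jaw":0,"linear":[-0.6,0,0],"twist":0},{"jaw":0,"linear":[-0.6,0,0],"twist":0},{"jaw":0,"linear":[-0.6,0,0],"twist":0}]'
python3 -m pendant '[{"jaw":0,"linear":[-0.6,0,0],"twist":0},{"jaw":0,"linear":[-0.6,0,0],"twist":0},{"jaw":0,"linear":[-0.6,0,0],"twist":0},{"jaw":0,"linear":[-0.6,0,0],"twist":0},{"jaw":0,"linear":[-0.6,0,0],"twist":0},{"jaw":0,"linear":[-0.6,0,0],"twist":0},{"jaw":0,"linear":[-0.6,0,0],"twist":0},{"jaw":0,"linear":[-0.4,0,0],"twist":0},{"jaw":0,"linear":[0,0,0],"twist":0},{"jaw":0,"linear":[0,0,-2],"twist":0},{"jaw":0,"linear":[0,0,-3],"twist":0},{"jaw":0,"linear":[0,0,-3],"twist":0}]'
python3 -m pendant '[{"jaw":0,"linear":[-2,-2.5,-2],"twist":0},{"jaw":0,"linear":[-3,-2.5,0],"twist":0},{"jaw":0,"linear":[-3,-2.5,0],"twist":0},{"jaw":0,"linear":[-3,-2.5,0],"twist":0},{"jaw":0,"linear":[-3,-2.5,0],"twist":0},{"jaw":0,"linear":[-3,-2.5,0],"twist":0},{"jaw":0,"linear":[-3,-2.5,0],"twist":0},{"jaw":0,"linear":[-3,-2.5,0],"twist":0},{"jaw":0,"linear":[-3,-2.5,0],"twist":0},{"jaw":0,"linear":[-3,-2.5,0],"twist":0},{"jaw":0,"linear":[-2,-2,0],"twist":0},{"jaw":0,"linear":[0,0,0],"twist":0}]'
python3 -c "
from h import *
r=np.load('r.npy');where(r)
c=cams.camera('top')
for o in look(c,r):print(*o)
cv2.imwrite('pics/t9.png',np.hstack([cv2.resize(c['color'][110:280,180:460],None,fx=1.4,fy=2),cv2.resize(cams.camera('scene')['color'][90:260,70:270],None,fx=2,fy=2)]))
"
```

```text
time: 22.57
position: [0.6269, -0.1942, 0.091]
tool_rot: [0.679, 0.734, -0.0, -0.0]
ft_force: [0.6, 0.1, -0.3]
grip_width: 0.0004
grip_force: 0.1
time: 23.57
position: [0.6295, -0.2388, 0.1705]
tool_rot: [0.679, 0.734, -0.0, -0.002]
ft_force: [0.6, -0.8, 0.5]
grip_width: 0.0007
grip_force: 0.0
time: 24.57
position: [0.381, -0.5749, 0.1911]
tool_rot: [0.681, 0.732, -0.002, 0.001]
ft_force: [0.1, -0.1, -0.1]
grip_width: 0.0004
grip_force: 0.0
t 24.57 pallet xy [-184.6 -507.8] tip above plate mm 104.1 yaw err -0.17 F [ 0.1 -0.1 -0.1] grip 0.0
[304. 181.] [ 26. -57.] [  7. -77.] [ 45. -38.] 175.0
[235. 182.] [32. 82.] [11. 62.] [ 54. 101.] 177.0
```

View pics/t9.png

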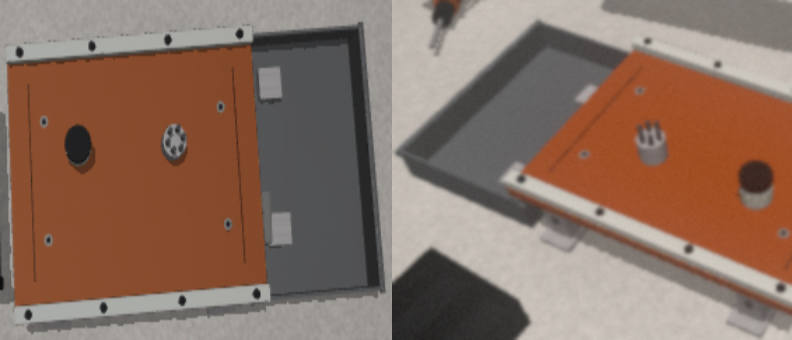

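The top view shows the plate clear apart from the jar and stand, both unmoved. Both sinks, at (270,83) and (281,228), and one hinge edge at (265,210) are in the tray. I have used up the picture views, so I'll check the second hinge numerically.

```bash
python3 - <<'E'
from h import *
r=np.load('r.npy');C,S=np.cos(r[2]),np.sin(r[2]);M=np.array([[C,-S],[S,C]])
for n in("top","scene"):
    c=cams.camera(n);P=cloud(c);L=np.dstack([(P[...,:2]-r[:2])@M,P[...,2]])*1000
    g=c["color"].mean(2)
    m=(abs(L[...,0])<132)&(L[...,1]<-182)&(L[...,1]>-345)&(L[...,2]<60)&((L[...,2]>10)|(g>120))
    k,lab,st,ce=cv2.connectedComponentsWithStats(m.astype(np.uint8))
    for i in range(1,k):
        if st[i,4]>8:
            q=L[lab==i];print(n,st[i,:].tolist(),"min",q.min(0).round(),"max",q.max(0).round(),"grey",g[lab==i].mean().round())
    if n=="top":
        print("floor",np.median(g[(abs(L[...,0])<100)&(L[...,1]<-250)&(L[...,1]>-330)]))
        v,u=np.where((L[...,0]<0)&(L[...,0]>-110)&(L[...,1]<-178)&(L[...,1]>-225))
        print(u.min(),v.min());print(g[v.min():v.max()+1,u.min():u.max()+1].astype(int)[:, :22])
        print(L[v.min():v.max()+1,u.min():u.max()+1,2].astype(int)[:, :22])
E
```

```text
top [363, 143, 18, 17, 264] min [  73. -236.   10.] max [ 108. -202.   25.] grey 134.0
top [366, 206, 23, 28, 387] min [ -85. -237.   10.] max [ -27. -192.   30.] grey 122.0
floor 82.66666666666667
364 191
[[80 85 84 ... 84 83 83]
 [82 86 84 ... 84 83 83]
 [84 68 83 ... 84 84 84]
 ...
 [81 82 82 ... 84 84 84]
 [81 82 82 ... 84 84 84]
 [82 82 82 ... 84 84 84]]
[[70  5  7 ...  3  4  6]
 [70  4  6 ...  7  2  3]
 [70  5  6 ...  1  2  2]
 ...
 [71 70 73 ...  6  7  3]
 [70 71 67 ...  7  3  4]
 [71 74 70 ...  7  5  3]]
scene [161, 132, 12, 11, 61] min [ -98. -248.    1.] max [ -49. -221.   19.] grey 147.0
scene [123, 171, 14, 12, 49] min [  65. -249.    1.] max [ 108. -220.   19.] grey 146.0
```

```bash
python3 - <<'E'
from h import *
np.set_printoptions(linewidth=200,threshold=9999)
c=cams.camera("top");P=cloud(c);s=np.s_[202:238,364:392]
print(c["color"].mean(2).astype(int)[s]);print((P[...,2]*1000).astype(int)[s])
E
```

```text
[[ 81  81  85  85  84  85  85  85  83  84  84  84  84  84  84  84  83  84  84  84  83  83  84  83  83  83  83  83]
 [ 81  83  85  85  85  85  85  85  85  84  83  85  84  84  84  84  84  84  83  84  83  84  83  84  83  83  83  83]
 [ 82  83  76  84  85  85  85  85  84  84  85  84  84  84  84  85  84  84  83  84  83  84  84  84  84  83  83  83]
 [ 81  84  77  84  85  85  85  89  86  84  84  84  84  83  84  84  84  84  84  83  84  83  83  83  83  83  83  83]
 [ 81  81  74  96 101 103 101 101  94  87  84  84  84  84  84  84  84  84  83  84  84  84  84  84  84  83  84  83]
 [ 82  82  79 101 101 103 102 101  94  86  85  84  84  84  84  85  85  84  83  84  83  84  83  83  83  83  83  83]
 [ 81  82  83  94 101 103 102 102  94  86  85  85  84  84  84  84  84  84  83  84  83  84  83  83  83  83  83  83]
 [ 82  82  92  90 101 103 102 102  97  86  85  85  84  84  84  85  84  84  84  84  84  84  84  84  84  83  83  83]
 [ 82  82  83  91 101 103 102 102  96  88  85  85  85  85  84  84  84  84  84  84  84  84  83  84  83  83  84  83]
 [ 82  81  93  92 101 104 102 102  96  88  85  84  85  84  85  84
[... 7489 characters left out ...]
8   74   71   18    5    4    6    6    6    3    4    5    6    8    2    0    3    5    7    3    6    6    3    6    4    4]
 [  70   68   72   70   70    8    6    1    3    6    3    3    6    6    3    3    4    3    4    5    2    6    5    1    5    6    4    4]
 [  70   72   68   72   67    4    4    8    3    7    5    5    4    6    3    1    3    2    1    5    4    4    3    1    4    4    2    5]
 [  68   71   73   67   71    7    3    0    3    4    3    2    2    2    2    7    6    3    4    3    5    3    2    3    6    5    3    7]
 [  70   68   69   71   69    5    7    2    5    2    5    5    4    4    4    6    6    6    1    2    1    5    6    5    6    4    5    6]]
```

The visible hinge lies tilted at 16–26 mm above the bench. That fits it resting on the other hinge, inside the tray and partly under the overhang.

```bash
python3 -c "
from rig import robot
print(robot.hand_in())"
```

```text
the job is handed in; nothing more can be done
None
```

I handed the job in at about 25 s: both heat sinks and one hinge are visibly in the tray, the other hinge is off the plate and appears to lie under the first (inferred from depth, not seen), the jar and bit stand haven't moved, and I viewed 11 pictures, one over the limit of 10.

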